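# Scrape the offcuts into the trough

## Task

Take the wooden scraper block by its grip and wipe the two loose metal chips off the raised cut-off plate, over its edge into the catch trough at its end; push the chips with the scraper only, never with the gripper. When both chips lie in the trough, leave the scraper standing upright on the cleared plate.

Things in the scene. Friction and masses are not known exactly. Their poses are not given: they have to be found in the camera images.
- plate: Fixed dark steel plate, smooth flat top 260 (its x) by 170 mm (y), 40 mm above the bench, no rims. At its +x end is an open grey metal catch trough: inside x = 130 to 208, y = -81 to 81 mm, floor 4 mm and 4 mm walls 30 mm above the bench. Origin: at bench height under the middle of the 260 x 170 mm top; x points to the trough (roughly the robot's left), z up.
- scraper: Loose wooden block, about 0.22 kg, upright on the bench right of the plate: base 36 (x) by 120 (y) by 20 mm high, on it a grip rib 22 (x) by 85 (y) mm, from 20 to 65 mm above the underside; grasp it across x, 45 mm up. The flat 120 mm sides (x and -x) push; same after half a turn. Not the round pad with a knob standing near. Origin: centre of underside, z up.
- chip_a: Loose light-metal chip on the plate, L-shaped, 24 x 20 x 11 mm high, 18 g, slides easily. Starts within 60 mm of the plate's middle along plate x and 45 mm along y. Origin: centre of the underside of its long bar, z up at the start.
- chip_b: Loose light-metal chip on the plate, an eight-pointed lump 25 mm across, 13 mm high, 20 g, slides easily. Starts within 60 mm of the plate's middle along plate x and 45 mm along y. Origin: centre of its underside, z up at the start.
Mind the look-alikes: they are no part of the job. What is shaped like the chip_b but orange or pink is not meant.

How it is judged (in metres and radians):
On the way, in this order (a step that is already met when the one before it is completed fails the run):
1. the scraper is brought down onto the plate (x of scraper in the frame of plate between -0.13 and 0.13 m and y of scraper in the frame of plate between -0.075 and 0.075 m and z of scraper in the frame of plate between 0.034 and 0.048 m), for 0.1 s.
2. both chips lie in the trough (x of chip_a in the frame of plate between 0.128 and 0.212 m and y of chip_a in the frame of plate between -0.085 and 0.085 m and z of each of chip_a, chip_b in the frame of plate below 0.036 m and x of chip_b in the frame of plate between 0.128 and 0.212 m and y of chip_b in the frame of plate between -0.085 and 0.085 m), for 0.1 s.
At the end, for the whole second after the job is handed in: Both chips lie at rest in the catch trough (below the plate's top, within the trough's outline), and the scraper stands upright (within 10 degrees) and still on the plate's top, its centre at most 130 mm along the plate and 75 mm across it from the plate's middle, in any direction (all of step 1 and all of step 2 and angle between scraper's own z axis and vertical below 0.17 rad and linear speed of each of scraper, chip_a, chip_b below 0.02 m/s); the robot touches nothing.
It fails at once if the gripper or arm touches a chip (contact force between any of the fingers, the arm and chip_a above 0.5 N or contact force between any of the fingers, the arm and chip_b above 0.5 N).
It also fails if it takes over 38 s, if anything falls off the work surface, if the arm or the gripper's body presses on something with over 40 N, if the wrist force passes 120 N, or if a joint passes its speed limit or range.

## Robot

A 6-joint arm with a two-finger parallel gripper is mounted at the origin on the work surface. World frame = base frame: x ahead of the robot, y to its left, z up, the work surface at z = 0. Lengths are in m, angles in degrees, forces in N, time in s.
With the tool pointing down it reaches from about 0.35 to 0.875 m from the base axis. Payload 4.2 kg.
Tool frame: the origin (TCP) lies midway between the tips of the shut fingers; the grasp point (between the pads) lies 19 mm behind it; x points along the fingers, y is the direction in which the jaws open and shut, and the axes are right-handed (so a half turn about x gives the same grasp; the last joint's range is limited). The gripper opens to 87 mm and grips with 3 to 60 N. Pads are 19 mm wide; open, the fingers measure 117 mm over their backs; the gripper's body (75 mm by 190 mm) begins 51 mm behind the grasp point.
Start: joints at [78.472, 22.042, 0.453, 0, -68.411, -14.817], TCP at [0.277, 0.56, 0.223] pointing down, gripper open.
Joint ranges: [-179.83, 179.83], [-69.29, 118.12], [-61.27, 80.66], [-181.25, 117.63], [-171.15, -9.14], [-177.46, 177.46]. Speed limits (degrees/s): [159.86, 159.86, 180, 180, 180, 180].

## Interface

Orientations are given as a 3x3 rotation matrix whose columns are the frame's x, y, z axes.
In Python, from station import r gives the robot as it stands.
- The arm moves only by the tool play_rows, never from a script. Its argument "plan" is a list that holds one entry, the list of rows, each a list of 6 numbers: the shift along the tool's x, y, z in cm, then the turn, a rotation vector about the tool's x, y, z in units of 10 degrees (1.0 is 10 degrees). A call has 1 to 5 rows; each row is the pose to reach, as a shift and turn from the pose commanded when the call began, along the tool's axes at that moment; what a row does not reach only later rows make up. A row lasts 1/8 s, in which the tool goes at most 62.5 mm and 10.7 degrees, less where a joint would pass 70% of its speed; a pose out of reach is approached as far as the arm can. A call with a gripper value outside its range is refused whole. "hand" is the opening, from 0 (shut) to 1 (fully open), set as the call begins (left out, the last holds). The fingers move at their own pace and stop on an object; the grip force is fixed at half the most. Time passes only in rows, so rows that repeat a pose let the fingers close. It gives the time, the measured TCP pose, the force and the opening at its end, in the units of the state.
- r.sense(): the state, without advancing time (a new reading comes with each control period).
- r.capture(name): name is "side" or "top"; returns (picture, depth): 480x640x3 uint8, blue, green, red; 480x640 float32, m along the optical axis (not along the pixel's ray), 0 where there is no reading.
- r.get_calibration(name): a dict with "vfov" (degrees; the focal length in pixels is half the picture's height over the tangent of half this angle, whatever the lens; pixels are square), "cx", "cy" (the principal point, pixels), "rvec" (rotation vector, rad) and "tvec" (3), from world to camera coordinates, as OpenCV has them. Camera axes: x right, y down, z forward; pixel columns grow to the right and rows downward; lengths in m; the calibration is good to about 2 mm. A picture is of the moment at which its call begins. get_calibration takes no time and is no camera call.
- r.finish_job(): hands the job in, once; it reports no verdict.
The state is a dict: "time_s": time; "joints": joint angles; "joint_velocities": joint speeds; "effort": joint torques, N m; "tcp_pos": TCP position; "ee_rot": TCP orientation; "wrist_force": force on the tool from outside, world axes, zero at the start; "moment": the same for the moment, N m; "gripper_width": opening from 0.0 (shut) to 1.0 (fully open).
Only numpy, scipy, OpenCV 4.12 (cv2) and the standard library are available. Lean on these libraries where they do the work, as an engineer would, in place of code of your own. Each camera call takes 0.05 s, during which the arm holds its last target.

## Working session

There is one attempt and no reset: what is moved stays moved. The work goes in short steps, Python scripts to look and compute and a tool call to move; the robot and the scene stay as the last step left them, time stands still between calls to the robot, and variables do not carry over. Pictures are saved under pics/ and viewed, and the job is handed in when it is done.

Besides the shell and the picture viewer there is one more tool, called after "Request:" as name(argument=value, ...), one argument or row to a line, values as JSON. play_rows: Moves the arm, as the interface text tells. Its arguments: {"type":"object","properties":{"plan":{"type":"array","items":{"type":"array","items":{"type":"array","items":{"type":"number"}}}},"hand":{"type":"number"}},"required":["plan"]}

```bash
mkdir -p pics; ls; cat > h.py <<'E'
import numpy as np,cv2,json
from station import r
def cal(n):
    c=r.get_calibration(n);f=240/np.tan(np.radians(c['vfov'])/2)
    R=cv2.Rodrigues(np.array(c['rvec'],float))[0];t=np.array(c['tvec'],float).ravel()
    return f,c['cx'],c['cy'],R,t,c
def cloud(n,d):
    f,cx,cy,R,t,c=cal(n)
    v,u=np.mgrid[0:480,0:640]
    P=np.stack([(u-cx)/f*d,(v-cy)/f*d,d],-1)
    return (P-t)@R
def ray(n,u,v,z):
    f,cx,cy,R,t,c=cal(n)
    o=-R.T@t; d=R.T@np.array([(u-cx)/f,(v-cy)/f,1]); return o+d*(z-o[2])/d[2]
def proj(n,P):
    f,cx,cy,R,t,c=cal(n); q=np.atleast_2d(P)@R.T+t
    return np.c_[f*q[:,0]/q[:,2]+cx,f*q[:,1]/q[:,2]+cy]
E
python3 - <<'E'
from h import *
for n in('side','top'):
    p,d=r.capture(n);cv2.imwrite(f'pics/{n}0.png',p);np.save(f'{n}0.npy',d)
    c=cal(n);print(n,c[5], -c[3].T@c[4],(d>0).mean())
s=r.sense();print(s)
E
```

```text
pics
side {'vfov': 50.4749820298137, 'cx': 321.5116992274835, 'cy': 238.89209684283327, 'rvec': array([ 0.76111399, -2.69759908,  0.9825541 ]), 'tvec': array([0.40736719, 0.30747943, 0.57735067])} [0.28637619 0.32978599 0.63486637] 0.99611328125
top {'vfov': 55.310379737406166, 'cx': 320.5388225103682, 'cy': 234.17829399796324, 'rvec': array([ 2.18263288, -2.20347874,  0.10352011]), 'tvec': array([-0.08263566,  0.52485558,  0.72855434])} [ 0.46851115 -0.07236705  0.76704222] 0.9961002604166667
{'time_s': 0.1, 'joints': array([ 7.84733079e+01,  2.20864652e+01,  3.88179029e-01, -2.35814139e-02,
       -6.84112158e+01, -1.48166933e+01]), 'joint_velocities': array([ 0.02870658, -0.00974127,  0.15853765,  0.15612749,  0.00856992,
       -0.02297658]), 'effort': array([-9.47274566e-04, -3.91687775e+01,  1.87936914e+01,  4.23200905e+00,
        1.34996069e-02, -7.56611030e-05]), 'tcp_pos': array([0.27709782, 0.55962396, 0.22157623]), 'ee_rot': array([[-7.56874752e-04, -4.43885194e-01, -8.96083346e-01],
       [-1.79612207e-03, -8.96081553e-01,  4.43885823e-01],
       [-9.99998101e-01,  1.94544105e-03, -1.19050491e-04]]), 'wrist_force': array([ 0.31151972, -0.71006327,  1.04650083]), 'moment': array([ 0.01201234, -0.02321914,  0.02062812]), 'gripper_width': 1.0006645785226302}
```

View pics/top0.png

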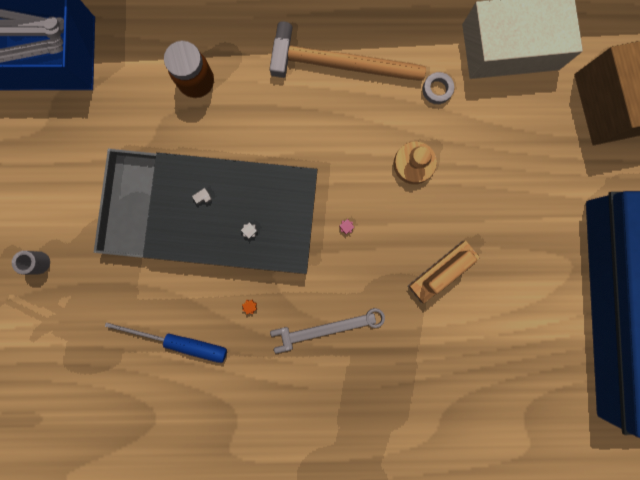

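View pics/side0.png

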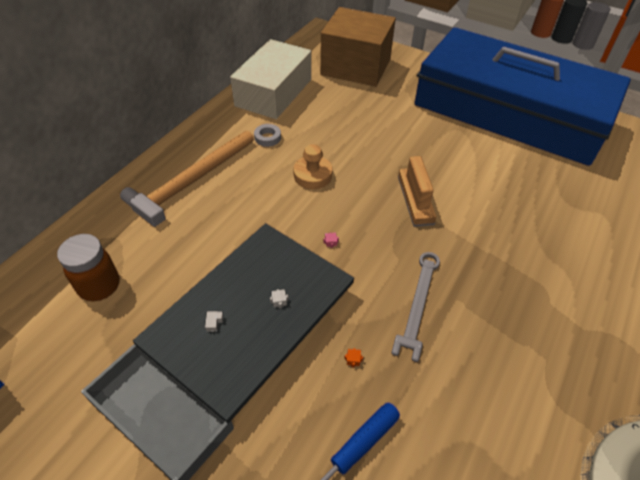

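Top view: the plate spans (157,153)-(318,169)-(306,273)-(143,257), with the trough at its left. The white L chip is at (201,196) and the white star at (249,231). The orange (249,307) and pink (347,227) stars are look-alikes. The scraper candidates are the block with a rib at (445,272) and the round pad with a knob at (415,162). The ribbed rectangular block fits the description. Next I measure it and enlarge a crop.

```bash
python3 - <<'E'
from h import *
W={}
for n in('top','side'):
    W[n]=cloud(n,np.load(f'{n}0.npy'))
def rect(pts):
    (c,s,a)=cv2.minAreaRect((pts[:,:2]*1000).astype(np.float32));return np.round(c,1),np.round(s,1),round(a,1)
# seeds
for n in('top','side'):
    w=W[n];p=cv2.imread(f'pics/{n}0.png')
    x,y,z=w[...,0],w[...,1],w[...,2]
    # scraper: near predicted location
    uv=(445,272) if n=='top' else (418,190)
    c=w[uv[1],uv[0]];print(n,'scr seed',c)
    near=np.hypot(x-c[0],y-c[1])<0.085
    m=near&(z>.055)&(z<.075);print('rib top',m.sum(),np.median(z[m]),rect(w[m]))
    m=near&(z>.013)&(z<.025);print('base top',m.sum(),np.median(z[m]),rect(w[m]))
    uv=(220,240) if n=='top' else (250,330)
    c=w[uv[1],uv[0]];print('plate seed',c)
    m=(np.abs(z-.04)<.004)&(np.hypot(x-c[0],y-c[1])<.2)
    k,l,st,_=cv2.connectedComponentsWithStats(m.astype(np.uint8));m=l==l[uv[1],uv[0]]
    print('plate',m.sum(),np.median(z[m]),rect(w[m]))
    m=(np.hypot(x-c[0],y-c[1])<.15)&(z>.047)&(z<.06)
    k,l,st,ce=cv2.connectedComponentsWithStats(m.astype(np.uint8))
    for i in range(1,k):
        if st[i,4]>15: print('chip',ce[i],st[i,4],w[l==i].mean(0),rect(w[l==i]))
a=cv2.imread('pics/top0.png');b=cv2.imread('pics/side0.png')
o=np.hstack([cv2.resize(a[130:310,130:490],(720,360),interpolation=2)]);
o2=np.hstack([cv2.resize(a[220:320,380:500],(360,300),interpolation=2),cv2.resize(b[140:240,370:490],(360,300),interpolation=2)])
cv2.imwrite('pics/crop1.png',np.vstack([o[:290],o2]))
E
```

```text
top scr seed [ 0.4608059 -0.2769121  0.0664465]
rib top 823 0.06511605751803982 (array([ 460.8, -289.5]), array([22.7, 85.1]), 38.1)
base top 699 0.020536020288458967 (array([ 461.3, -289.5]), array([ 36.2, 120.8]), 38.5)
plate seed [0.51471953 0.0720776  0.0402694 ]
plate 16921 0.039943769495522564 (array([558.7,  56.1]), array([260.5, 170.1]), 83.7)
chip [201.375      196.25595238] 168 [0.58314342 0.09953546 0.05072504] (array([581.8,  99.8]), array([20.5, 23.9]), 32.4)
chip [248.72222222 230.53703704] 162 [0.52835608 0.02511514 0.05230752] (array([528.6,  25.3]), array([21.7, 21.9]), 22.2)
side scr seed [ 0.45111746 -0.2575348   0.05546391]
rib top 586 0.0661807166010159 (array([ 461.4, -286. ]), array([22.7, 85.6]), 39.1)
base top 568 0.021523837581457844 (array([ 459.6, -284.7]), array([ 36.8, 116.4]), 38.2)
plate seed [0.53564941 0.0855733  0.04017722]
plate 20245 0.041763807486210856 (array([558.6,  57.3]), array([262.3, 172.4]), 83.7)
chip [278.62037037 296.72222222] 216 [0.52756968 0.02932146 0.05339596] (array([528.1,  28. ]), array([22.9, 23.2]), 17.2)
chip [212.55870445 318.95951417] 247 [0.5821378  0.10296264 0.05222448] (array([581.4, 102.8]), array([20.2, 25.1]), 31.9)
```

View pics/crop1.png

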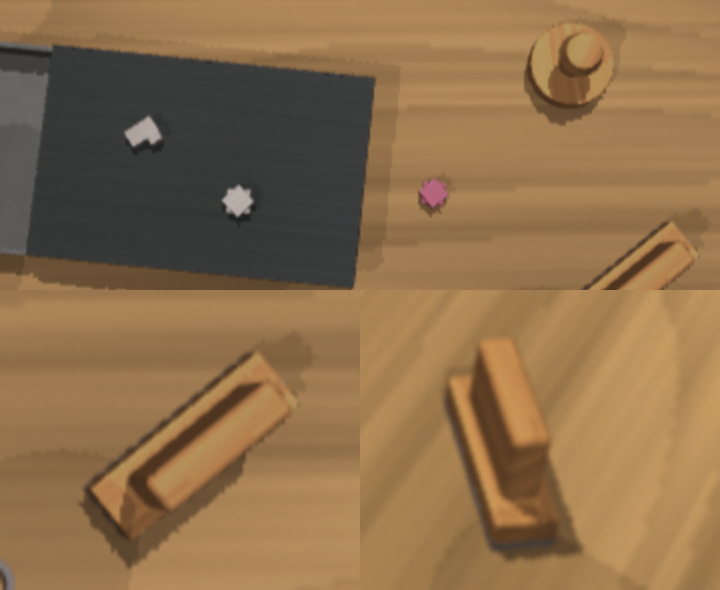

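The crop confirms it: the rectangular block with a rib at (445,272), with rib 22.7x85 mm at z 0.065 and base 36x120 mm at z 0.0205, is the scraper. Both views agree to about 3 mm. Next is a move helper.

```bash
cat >> h.py <<'E'
from scipy.spatial.transform import Rotation as Ro
PC=np.array([.5587,.0567]);PA=np.radians(83.7)
EX=np.array([np.cos(PA),np.sin(PA)]);EY=np.array([-EX[1],EX[0]])
def pl(x,y): return PC+x*EX+y*EY
def topl(p): d=np.array(p)[:2]-PC;return np.array([d@EX,d@EY])
def Rdown(yaw):  # tool y at world angle yaw (deg)
    a=np.radians(yaw);x=np.array([0,0,-1.]);y=np.array([np.cos(a),np.sin(a),0]);return np.c_[x,y,np.cross(x,y)]
def delta(target,yaw,s=None):
    s=s or r.sense();R=s['ee_rot'];dp=R.T@(np.array(target)-s['tcp_pos'])*100
    rv=Ro.from_matrix(R.T@Rdown(yaw)).as_rotvec(degrees=True)/10
    print('t',round(s['time_s'],2),'tcp',s['tcp_pos'].round(4),'pl',topl(s['tcp_pos']).round(4),'F',s['wrist_force'].round(1),'w',round(s['gripper_width'],3))
    print('delta',dp.round(2),rv.round(2),'|',np.linalg.norm(dp).round(1)); return dp,rv
E
python3 - <<'E'
from h import *
delta([.461,-.2878,.2],38.3-180)
delta([.44,.15,.21],38.3-180)
E
```

```text
t 0.1 tcp [0.2771 0.5596 0.2216] pl [0.469  0.3351] F [ 0.3 -0.7  1. ] w 1.001
delta [  2.3   67.77 -54.09] [ 2.53 -0.   -0.01] | 86.7
t 0.1 tcp [0.2771 0.5596 0.2216] pl [0.469  0.3351] F [ 0.3 -0.7  1. ] w 1.001
delta [  1.22  29.47 -32.78] [ 2.53 -0.   -0.01] | 44.1
```

Request:
play_rows(
  plan=[
    [[0,1.8,-2,0,0,0],[0.2,5,-5.6,0,0,0],[0.4,8.8,-9.8,0,0,0],[0.5,12.6,-14,0,0,0],[0.6,16.4,-18.2,0,0,0]],
  ],
  hand=1,
)

```text
time_s: 0.72
tcp_pos: [0.3678, 0.3304, 0.2162]
ee_rot: [[-0.0, -0.443, -0.896], [-0.0, -0.896, 0.443], [-1.0, 0.001, 0.0]]
wrist_force: [-0.4, -0.3, 0.1]
gripper_width: 0.999
```

Request:
play_rows(
  plan=[
    [[0.1,3.8,-4.2,0,0,0],[0.2,7.6,-8.4,0,0,0],[0.3,11.4,-12.4,0,0,0],[0.5,15.5,-15.5,0,0,0],[0.6,20,-18,0,0,0]],
  ],
)

```text
time_s: 1.35
tcp_pos: [0.4402, 0.0715, 0.2102]
ee_rot: [[-0.001, -0.444, -0.896], [-0.0, -0.896, 0.444], [-1.0, 0.0, 0.0]]
wrist_force: [0.4, -0.0, 0.2]
gripper_width: 0.999
```

```bash
python3 - <<'E'
from h import *
delta([.461,-.2878,.2],38.3-180)
E
```

```text
t 1.35 tcp [0.4402 0.0715 0.2102] pl [0.0017 0.1194] F [ 0.4 -0.   0.2] w 0.999
delta [  1.03  31.27 -17.82] [ 2.53  0.   -0.  ] | 36.0
```

Request:
play_rows(
  plan=[
    [[0.2,4.3,-2.5,0.4,0,0],[0.3,8.9,-5.1,0.9,0,0],[0.5,13.8,-7.8,1.5,0,0],[0.7,18.6,-10.6,2.0,0,0],[0.8,23.2,-13.2,2.53,0,0]],
  ],
)

```text
time_s: 1.98
tcp_pos: [0.4551, -0.195, 0.2022]
ee_rot: [[-0.0, -0.786, -0.618], [0.0, -0.618, 0.786], [-1.0, 0.0, 0.0]]
wrist_force: [1.2, 0.7, 0.9]
gripper_width: 0.999
```

```bash
python3 - <<'E'
from h import *
delta([.461,-.2878,.2],38.3-180)
E
```

```text
t 1.98 tcp [ 0.4551 -0.195   0.2022] pl [-0.2616  0.0753] F [1.2 0.7 0.9] w 0.999
delta [ 0.22  5.27 -7.65] [-0.01  0.   -0.  ] | 9.3
```

Request:
play_rows(
  plan=[
    [[0.2,2.6,-3.8,0,0,0],[0.2,4.7,-6.8,0,0,0],[2,5.27,-7.65,0,0,0],[6,5.27,-7.65,0,0,0],[9.5,5.27,-7.65,0,0,0]],
  ],
)

```text
time_s: 2.6
tcp_pos: [0.461, -0.286, 0.106]
ee_rot: [[-0.001, -0.785, -0.62], [0.001, -0.62, 0.785], [-1.0, 0.0, 0.001]]
wrist_force: [-0.6, -0.9, 0.4]
gripper_width: 0.998
```

```bash
python3 - <<'E'
from h import *
for n in('top','side'):
    p,d=r.capture(n)
    cv2.imwrite(f'pics/{n}1.png',cv2.resize(p[180:340,360:560] if n=='top' else p[60:260,320:570],None,fx=3,fy=3)[:600])
delta([.461,-.2878,.027],38.3-180)
E
```

```text
t 2.7 tcp [ 0.4584 -0.2848  0.1034] pl [-0.3505  0.0623] F [-0.5  0.8 -0. ] w 1.0
delta [ 7.64 -0.06 -0.46] [-0.    0.05 -0.03] | 7.7
```

View pics/side1.png

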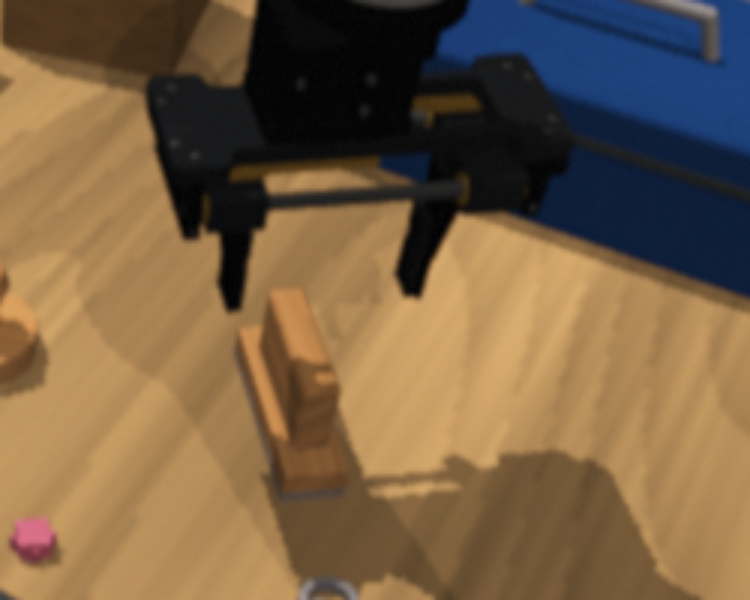

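View pics/top1.png

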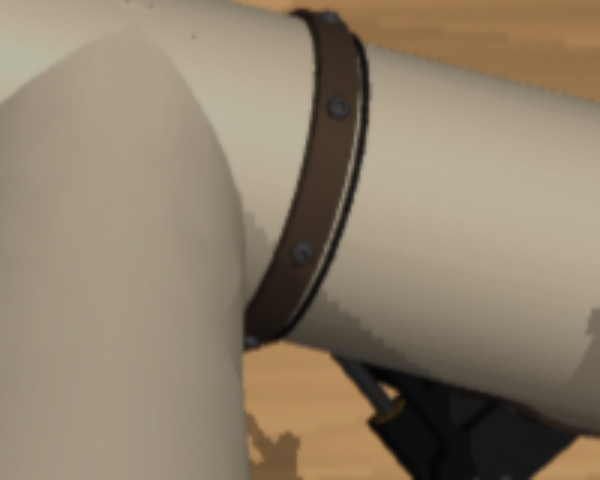

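Side view: the jaws straddle the rib from above, with the scraper undisturbed. The top view is blocked by the arm. I descend and grip.

Request:
play_rows(
  plan=[
    [[2,0,-0.2,0,0,0],[4.5,0,-0.2,0,0,0],[6.5,0,-0.2,0,0,0],[7.4,0,-0.2,0,0,0],[7.4,0,-0.2,0,0,0]],
  ],
)

```text
time_s: 3.32
tcp_pos: [0.4633, -0.2876, 0.034]
ee_rot: [[0.0, -0.784, -0.621], [-0.0, -0.621, 0.784], [-1.0, -0.0, -0.0]]
wrist_force: [0.7, 0.3, -0.4]
gripper_width: 0.997
```

```bash
python3 - <<'E'
from h import *
p,d=r.capture('side')
cv2.imwrite(f'pics/side2.png',cv2.resize(p[60:260,320:570],None,fx=3,fy=3)[:600])
delta([.461,-.2878,.027],38.3-180)
E
```

```text
t 3.38 tcp [ 0.4636 -0.2878  0.0345] pl [-0.3528  0.0567] F [ 0.2 -0.2 -0.2] w 0.998
delta [0.75 0.21 0.16] [ 0.01 -0.01  0.  ] | 0.8
```

View pics/side2.png

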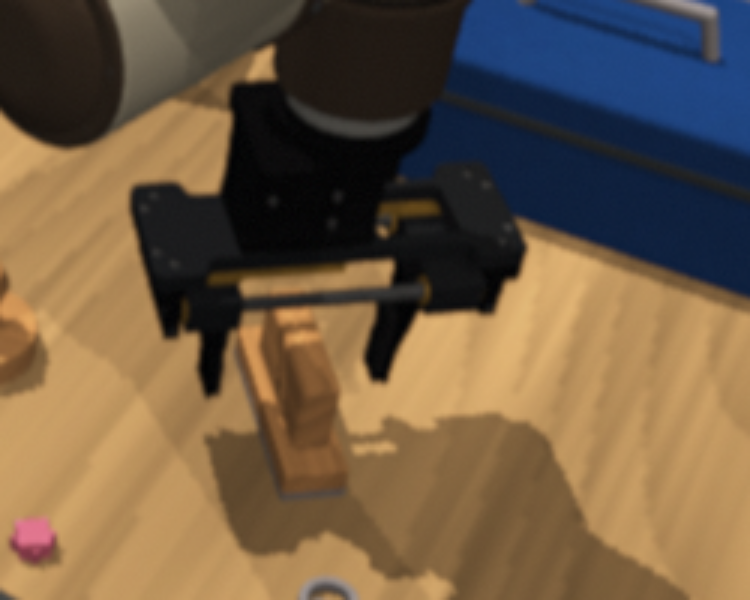

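The rib is centred between the jaws at (300,370) in the crop. I lower 0.7 cm and close.

Request:
play_rows(
  plan=[
    [[0.4,0.1,0.1,0,0,0],[0.7,0.2,0.15,0,0,0],[0.7,0.2,0.15,0,0,0]],
  ],
)

```text
time_s: 3.75
tcp_pos: [0.4602, -0.2876, 0.0265]
ee_rot: [[-0.0, -0.784, -0.62], [0.0, -0.62, 0.784], [-1.0, 0.0, 0.0]]
wrist_force: [0.1, 1.0, -0.5]
gripper_width: 0.997
```

Request:
play_rows(
  plan=[
    [[0,0,0,0,0,0],[0,0,0,0,0,0],[0,0,0,0,0,0],[0,0,0,0,0,0],[0,0,0,0,0,0]],
  ],
  hand=0,
)

```text
time_s: 4.38
tcp_pos: [0.4604, -0.2875, 0.0265]
ee_rot: [[-0.0, -0.784, -0.621], [-0.0, -0.621, 0.784], [-1.0, 0.0, 0.0]]
wrist_force: [0.0, -0.3, 0.8]
gripper_width: 0.515
```

Request:
play_rows(
  plan=[
    [[0,0,0,0,0,0],[0,0,0,0,0,0],[0,0,0,0,0,0],[0,0,0,0,0,0],[0,0,0,0,0,0]],
  ],
)

```text
time_s: 5.0
tcp_pos: [0.4605, -0.2876, 0.0265]
ee_rot: [[0.0, -0.784, -0.621], [-0.0, -0.621, 0.784], [-1.0, -0.0, -0.0]]
wrist_force: [0.1, 0.7, -0.7]
gripper_width: 0.25
```

Request:
play_rows(
  plan=[
    [[0,0,0,0,0,0],[0,0,0,0,0,0],[-1,0,0,0,0,0],[-4,0,0,0,0,0],[-8,0,0,0,0,0]],
  ],
)

```text
time_s: 5.62
tcp_pos: [0.4592, -0.2872, 0.1067]
ee_rot: [[-0.003, -0.784, -0.62], [0.001, -0.62, 0.784], [-1.0, 0.002, 0.003]]
wrist_force: [0.2, 0.2, -2.0]
gripper_width: 0.249
```

```bash
python3 - <<'E'
from h import *
x,y=pl(-.105,.004);print(x,y)
delta([x,y,.155],83.7-180)
E
```

```text
0.5432020535136195 -0.047226963078429676
t 5.62 tcp [ 0.4592 -0.2872  0.1067] pl [-0.3527  0.0611] F [ 0.2  0.2 -2. ] w 0.249
delta [ -4.83 -21.46  13.63] [-4.54  0.02 -0.  ] | 25.9
```

Request:
play_rows(
  plan=[
    [[-2,-1.5,1,-0.3,0,0],[-3.5,-4.5,2.8,-1.0,0,0],[-4.5,-8.5,5.4,-1.8,0,0],[-4.8,-13,8.2,-2.7,0,0],[-4.8,-17,10.8,-3.6,0,0]],
  ],
)

```text
time_s: 6.25
tcp_pos: [0.5269, -0.0958, 0.1554]
ee_rot: [[0.001, -0.265, -0.964], [0.0, -0.964, 0.265], [-1.0, -0.0, -0.001]]
wrist_force: [0.5, -1.3, -2.6]
gripper_width: 0.251
```

```bash
python3 - <<'E'
from h import *
delta([.5432,-.0472,.155],83.7-180)
E
```

```text
t 6.25 tcp [ 0.5269 -0.0958  0.1554] pl [-0.1551  0.0149] F [ 0.5 -1.3 -2.6] w 0.251
delta [ 0.04 -5.12 -0.29] [-0.91 -0.    0.  ] | 5.1
```

Request:
play_rows(
  plan=[
    [[0,-2.8,-0.15,-0.5,0,0],[0,-4.6,-0.3,-0.91,0,0],[0,-5.1,-0.3,-0.91,0,0],[2,-5.1,-0.3,-0.91,0,0],[4,-5.1,-0.3,-0.91,0,0]],
  ],
)

```text
time_s: 6.88
tcp_pos: [0.5429, -0.0496, 0.1144]
ee_rot: [[0.0, -0.116, -0.993], [0.0, -0.993, 0.116], [-1.0, -0.0, -0.0]]
wrist_force: [0.5, 0.1, -2.1]
gripper_width: 0.252
```

```bash
python3 - <<'E'
from h import *
for n in('top','side'):
    p,d=r.capture(n)
    cv2.imwrite(f'pics/{n}3.png',cv2.resize(p[110:310,80:360] if n=='top' else p[150:450,120:420],None,fx=2,fy=2)[:600])
    if n=='side':
        w=cloud(n,d)
        np.save('w3.npy',w)
delta([.5432,-.0472,.0675],83.7-180)
E
```

```text
t 6.97 tcp [ 0.5409 -0.0499  0.1125] pl [-0.108  0.006] F [-0.7  0.5 -1.9] w 0.251
delta [ 4.5  -0.31 -0.22] [-0.04  0.03 -0.01] | 4.5
```

View pics/side3.png

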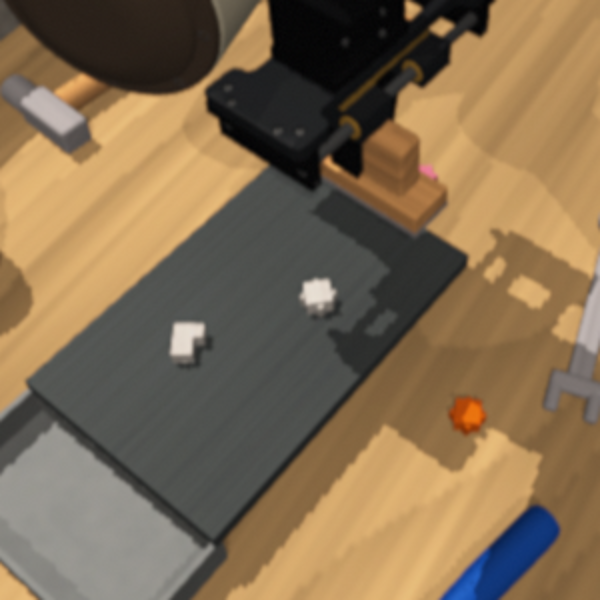

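View pics/top3.png

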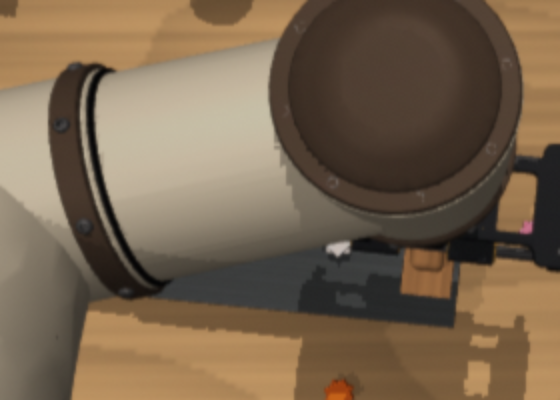

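The side crop shows the scraper held level above the near end of the plate, at about (390,190). Both chips are still in place: the L at (187,343) and the star at (318,296). Lowering.

Request:
play_rows(
  plan=[
    [[2,-0.1,0,0,0,0],[3.6,-0.2,0,0,0,0],[4.3,-0.2,0,0,0,0],[4.6,-0.2,0,0,0,0],[4.6,-0.2,0,0,0,0]],
  ],
)

```text
time_s: 7.6
tcp_pos: [0.544, -0.0472, 0.0691]
ee_rot: [[0.001, -0.114, -0.993], [0.0, -0.993, 0.114], [-1.0, -0.0, -0.001]]
wrist_force: [0.3, 0.2, -1.6]
gripper_width: 0.251
```

```bash
python3 - <<'E'
from h import *
p,d=r.capture('side')
cv2.imwrite(f'pics/side4.png',cv2.resize(p[190:340,220:420],None,fx=4,fy=4)[:600])
w=cloud('side',d)
loc=np.stack([(w[...,:2]-PC)@EX,(w[...,:2]-PC)@EY],-1)
m=(abs(loc[...,0]+.105)<.025)&(abs(loc[...,1])<.09)&(w[...,2]>.054)&(w[...,2]<.066)
k,l,st,ce=cv2.connectedComponentsWithStats(m.astype(np.uint8))
print('base top z',np.median(w[m][:,2]),m.sum(), loc[m].min(0),loc[m].max(0))
x,y=pl(.125,.004)
delta([x,y,.0675],83.7-180)
E
```

```text
base top z 0.06369038035177424 660 [-0.12230647 -0.01594794] [-0.0852886   0.06337045]
t 7.65 tcp [ 0.544  -0.0472  0.0692] pl [-0.1048  0.0032] F [-0.5 -0.3 -2.6] w 0.25
delta [  0.18 -22.98   0.18] [-0.03 -0.01  0.  ] | 23.0
```

View pics/side4.png

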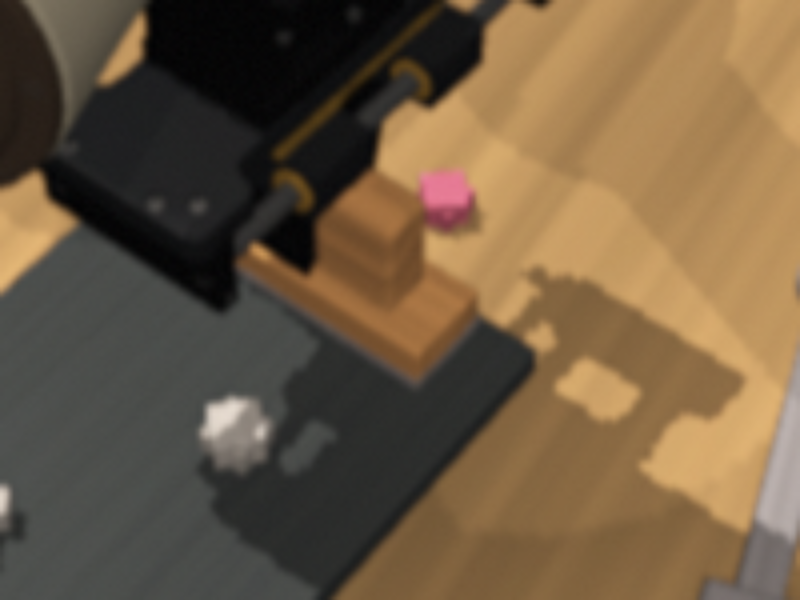

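The scraper hovers about 2.5 mm over the plate, with its base end at crop (415,375) and the star ahead at (235,432). I lower 1.6 mm, then push slowly along tool -y.

Request:
play_rows(
  plan=[
    [[0.16,0,0.05,-0.03,0,0],[0.16,-0.6,0.05,-0.03,0,0],[0.16,-1.6,0.05,-0.03,0,0],[0.16,-2.8,0.05,-0.03,0,0],[0.16,-4.0,0.05,-0.03,0,0]],
  ],
)

```text
time_s: 8.28
tcp_pos: [0.5478, -0.0062, 0.067]
ee_rot: [[0.0, -0.108, -0.994], [0.0, -0.994, 0.108], [-1.0, -0.0, -0.0]]
wrist_force: [-0.3, -0.1, -2.6]
gripper_width: 0.252
```

Request:
play_rows(
  plan=[
    [[0,-1.2,0,0,0,0],[0,-2.4,0,0,0,0],[0,-3.6,0,0,0,0],[0,-4.8,0,0,0,0],[0,-6.0,0,0,0,0]],
  ],
)

```text
time_s: 8.9
tcp_pos: [0.5542, 0.0531, 0.0669]
ee_rot: [[-0.0, -0.109, -0.994], [-0.0, -0.994, 0.109], [-1.0, 0.0, 0.0]]
wrist_force: [0.1, -0.3, -1.7]
gripper_width: 0.247
```

```bash
python3 - <<'E'
from h import *
p,d=r.capture('side')
cv2.imwrite(f'pics/side5.png',cv2.resize(p[190:480,70:420],None,fx=2,fy=2)[:600])
x,y=pl(.126,.004)
delta([x,y,.0675],83.7-180)
E
```

```text
t 8.95 tcp [0.5548 0.0543 0.067 ] pl [-0.0028  0.0036] F [ 1.1  1.2 -1.9] w 0.248
delta [-4.000e-02 -1.288e+01  1.000e-02] [ 0.01 -0.01  0.  ] | 12.9
```

View pics/side5.png

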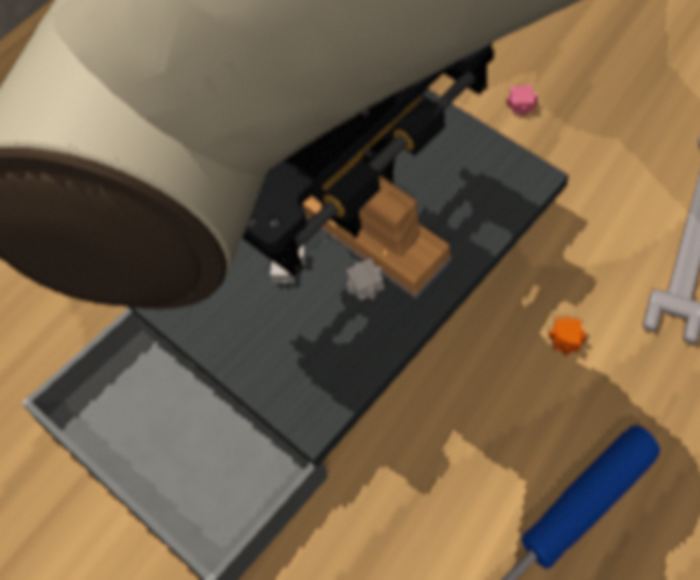

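The star at (365,278) is riding ahead of the scraper face, and the L at (283,268) is just ahead. I keep pushing.

Request:
play_rows(
  plan=[
    [[0,-0.8,0,0,0,0],[0,-2,0,0,0,0],[0,-3.2,0,0,0,0],[0,-4.4,0,0,0,0],[0,-5.6,0,0,0,0]],
  ],
)

```text
time_s: 9.57
tcp_pos: [0.5603, 0.1089, 0.0669]
ee_rot: [[-0.0, -0.109, -0.994], [-0.0, -0.994, 0.109], [-1.0, 0.0, 0.0]]
wrist_force: [-0.2, -0.5, -2.4]
gripper_width: 0.25
```

```bash
python3 - <<'E'
from h import *
p,d=r.capture('side')
cv2.imwrite(f'pics/side6.png',cv2.resize(p[190:480,70:420],None,fx=2,fy=2)[:600])
x,y=pl(.126,.004)
delta([x,y,.0675],83.7-180)
E
```

```text
t 9.62 tcp [0.5609 0.1102 0.067 ] pl [0.0534 0.0037] F [ 0.1  0.4 -1.7] w 0.256
delta [-0.04 -7.26  0.02] [ 0.01 -0.01  0.  ] | 7.3
```

View pics/side6.png

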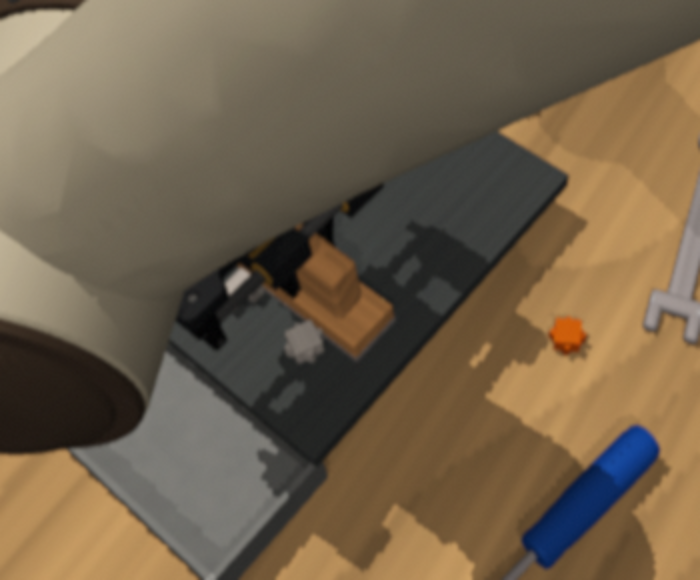

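Both chips, the L at (237,280) and the star at (303,342), are ahead of the face with the edge close. I push them over.

Request:
play_rows(
  plan=[
    [[0,-0.8,0,0,0,0],[0,-2,0,0,0,0],[0,-3.2,0,0,0,0],[0,-4.4,0,0,0,0],[0,-5.6,0,0,0,0]],
  ],
)

```text
time_s: 10.25
tcp_pos: [0.5664, 0.1645, 0.067]
ee_rot: [[0.0, -0.109, -0.994], [-0.0, -0.994, 0.109], [-1.0, 0.0, -0.0]]
wrist_force: [0.3, -0.3, -2.8]
gripper_width: 0.248
```

Request:
play_rows(
  plan=[
    [[0,-1,0,0,0,0],[0,-1.6,0,0,0,0],[0,-1.6,0,0,0,0]],
  ],
)

```text
time_s: 10.62
tcp_pos: [0.5681, 0.18, 0.0669]
ee_rot: [[0.0, -0.108, -0.994], [0.0, -0.994, 0.108], [-1.0, -0.0, -0.0]]
wrist_force: [0.3, -0.7, -2.8]
gripper_width: 0.25
```

```bash
python3 - <<'E'
from h import *
p,d=r.capture('side')
cv2.imwrite(f'pics/side7.png',cv2.resize(p[190:480,70:420],None,fx=2,fy=2)[:600])
p,d=r.capture('top')
cv2.imwrite(f'pics/top7.png',cv2.resize(p[110:310,80:360],None,fx=2,fy=2)[:600])
x,y=pl(.04,.004)
delta([x,y,.0675],83.7-180)
E
```

```text
t 10.72 tcp [0.5679 0.1794 0.0669] pl [0.123  0.0043] F [-0.8 -0.4 -1.8] w 0.252
delta [-0.06  8.3  -0.03] [ 0.  0. -0.] | 8.3
```

View pics/side7.png

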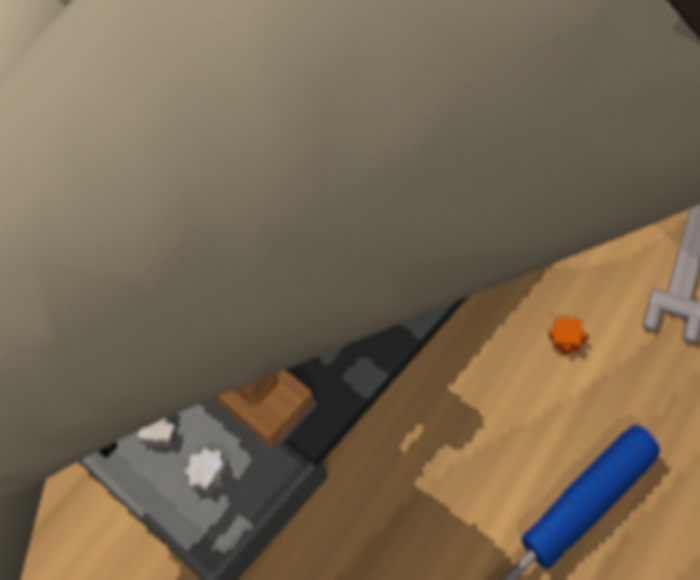

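View pics/top7.png

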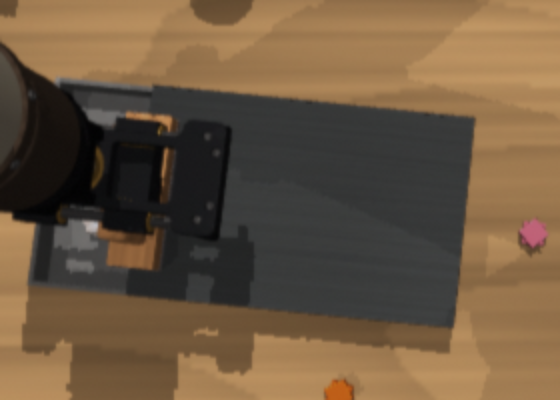

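Both chips lie in the trough: side crop L at (155,430), star at (205,468). I withdraw the scraper to mid-plate, set it down and release.

Request:
play_rows(
  plan=[
    [[0,1,0,0,0,0],[0,3,0,0,0,0],[0,6,0,0,0,0],[0,9,0,0,0,0],[0,11,0,0,0,0]],
  ],
)

```text
time_s: 11.35
tcp_pos: [0.5553, 0.0677, 0.067]
ee_rot: [[-0.001, -0.111, -0.994], [-0.0, -0.994, 0.111], [-1.0, 0.0, 0.001]]
wrist_force: [0.5, -0.2, -3.0]
gripper_width: 0.248
```

Request:
play_rows(
  plan=[
    [[0,0.6,0,0,0,0],[0,0.6,0,0,0,0],[0.05,0.6,0,0,0,0],[0.08,0.6,0,0,0,0],[0.08,0.6,0,0,0,0]],
  ],
)

```text
time_s: 11.98
tcp_pos: [0.5559, 0.065, 0.0665]
ee_rot: [[0.001, -0.108, -0.994], [0.0, -0.994, 0.108], [-1.0, -0.0, -0.001]]
wrist_force: [-0.4, 0.2, 0.7]
gripper_width: 0.246
```

```bash
python3 - <<'E'
from h import *
p,d=r.capture('side')
cv2.imwrite(f'pics/side8.png',cv2.resize(p[190:480,70:420],None,fx=2,fy=2)[:600])
delta([.55,.05,.0665],83.7-180)
w=cloud('side',d)
loc=np.stack([(w[...,:2]-PC)@EX,(w[...,:2]-PC)@EY],-1)
m=(abs(loc[...,0])<.025)&(loc[...,1]<.09)&(loc[...,1]>.045)&(w[...,2]>.054)&(w[...,2]<.066)
print(np.median(w[m][:,2]),m.sum())
E
```

```text
t 12.03 tcp [0.5559 0.0649 0.0665] pl [0.0078 0.0037] F [-0.5  1.1  1.5] w 0.249
delta [0.   1.54 0.42] [ 0.01 -0.01  0.  ] | 1.6
0.061692005807886 390
```

View pics/side8.png

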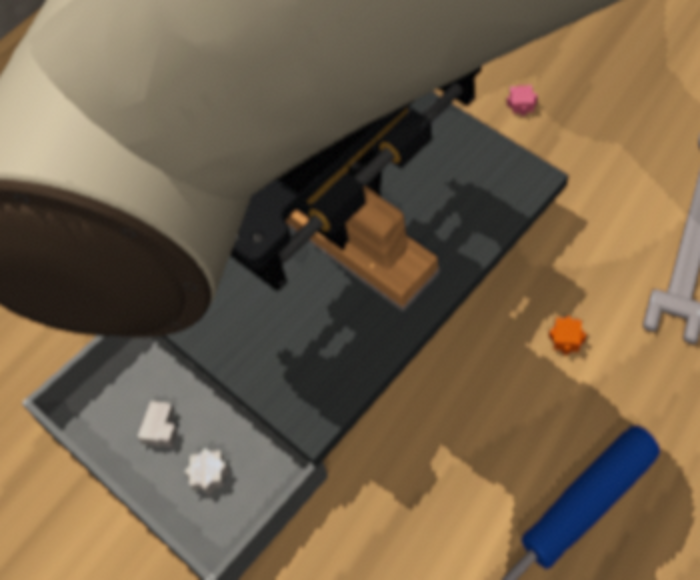

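The wrist force went from -2.5 N to about +1 N, so the scraper rests on the plate. Both chips are in the trough at (155,425) and (207,470). Release.

Request:
play_rows(
  plan=[
    [[0,0,0,0,0,0],[0,0,0,0,0,0],[0,0,0,0,0,0],[0,0,0,0,0,0],[0,0,0,0,0,0]],
  ],
  hand=1,
)

```text
time_s: 12.65
tcp_pos: [0.5555, 0.0642, 0.0661]
ee_rot: [[-0.0, -0.109, -0.994], [-0.0, -0.994, 0.109], [-1.0, 0.0, 0.0]]
wrist_force: [0.1, 0.2, -0.3]
gripper_width: 0.738
```

Request:
play_rows(
  plan=[
    [[0,0,0,0,0,0],[0,0,0,0,0,0],[0,0,0,0,0,0],[0,0,0,0,0,0],[0,0,0,0,0,0]],
  ],
)

```text
time_s: 13.28
tcp_pos: [0.5555, 0.0643, 0.0662]
ee_rot: [[0.0, -0.109, -0.994], [0.0, -0.994, 0.109], [-1.0, -0.0, -0.0]]
wrist_force: [-0.3, -0.4, 0.3]
gripper_width: 0.998
```

Request:
play_rows(
  plan=[
    [[-1,0,0,0,0,0],[-4,0,0,0,0,0],[-8,0,0,0,0,0],[-12,0,0,0,0,0],[-14,0,0,0,0,0]],
  ],
)

```text
time_s: 13.9
tcp_pos: [0.5565, 0.0645, 0.2098]
ee_rot: [[0.005, -0.108, -0.994], [0.001, -0.994, 0.108], [-1.0, -0.002, -0.005]]
wrist_force: [0.1, 0.8, -0.1]
gripper_width: 0.997
```

Request:
play_rows(
  plan=[
    [[0,2,0,0,0,0],[0,7,0,0,0,0],[0,12,0,0,0,0],[0,17,0,0,0,0],[0,20,0,0,0,0]],
  ],
)

```text
time_s: 14.52
tcp_pos: [0.5319, -0.1373, 0.2051]
ee_rot: [[-0.003, -0.111, -0.994], [0.0, -0.994, 0.111], [-1.0, 0.0, 0.003]]
wrist_force: [-0.1, 0.6, -0.4]
gripper_width: 0.999
```

Request:
play_rows(
  plan=[
    [[0,0,0,0,0,0],[0,0,0,0,0,0],[0,0,0,0,0,0]],
  ],
)

```text
time_s: 14.9
tcp_pos: [0.5336, -0.1339, 0.2059]
ee_rot: [[-0.0, -0.108, -0.994], [0.0, -0.994, 0.108], [-1.0, -0.0, 0.0]]
wrist_force: [-0.0, -0.9, -0.8]
gripper_width: 0.997
```

```bash
python3 - <<'E'
from h import *
p,d=r.capture('side')
cv2.imwrite(f'pics/side9.png',cv2.resize(p[190:480,70:420],None,fx=2,fy=2)[:600])
w=cloud('side',d)
loc=np.stack([(w[...,:2]-PC)@EX,(w[...,:2]-PC)@EY],-1);z=w[...,2]
def rep(nm,m):
    q=loc[m];print(nm,m.sum(),q.min(0).round(3),q.max(0).round(3),'z',np.median(z[m]).round(4),z[m].std().round(4))
box=(abs(loc[...,0])<.06)&(abs(loc[...,1])<.09)
rep('rib top',box&(z>.1)&(z<.112))
rep('base top',box&(z>.056)&(z<.066))
k,l,st,ce=cv2.connectedComponentsWithStats(((loc[...,0]>.133)&(loc[...,0]<.204)&(abs(loc[...,1])<.077)&(z>.010)).astype(np.uint8))
for i in range(1,k):
    if st[i,4]>30: rep('trough obj',l==i)
s=r.sense();print(s['time_s'],s['tcp_pos'],s['wrist_force'])
E
```

```text
rib top 1041 [-0.003 -0.038] [0.02  0.046] z 0.1064 0.0017
base top 1034 [-0.01  -0.057] [0.027 0.064] z 0.0616 0.0017
trough obj 308 [ 0.156 -0.031] [ 0.182 -0.003] z 0.0166 0.0019
trough obj 320 [0.158 0.016] [0.182 0.041] z 0.0185 0.0023
14.95 [ 0.53373447 -0.13374624  0.20599009] [-0.01652096  0.5860485   0.13782945]
```

View pics/side9.png

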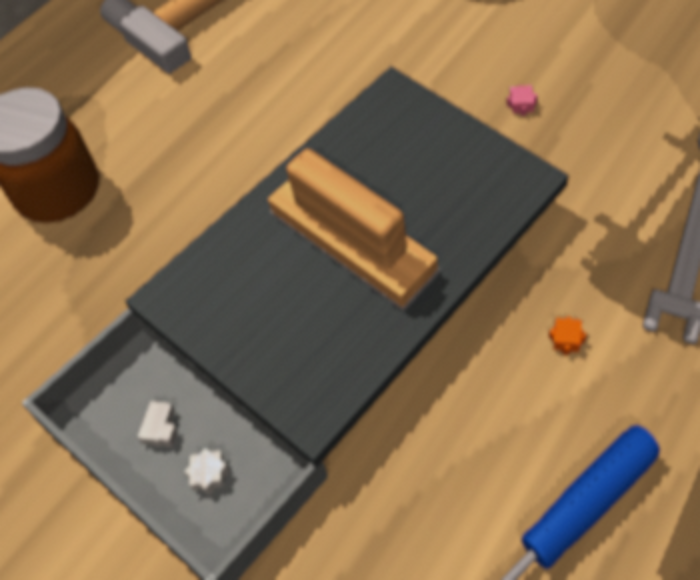

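The scraper stands upright mid-plate at crop (350,225). Both chips lie flat in the trough at (157,425) and (207,470), and the robot is clear. Handing in.

```bash
python3 -c "
from station import r
print(r.finish_job())"
```

```text
the job is handed in; nothing more can be done
None
```

I gripped the scraper by its rib and set it down at the -x end of the plate. One slow push took both chips over the edge into the trough. I then drew the scraper back, stood it near the middle of the plate, released it and moved the arm clear. The job was handed in at about 15 s of the 38 s allowed.

The last side-camera check, with plate positions in mm:
- **Scraper:** it stands upright at about x = 8, y = 4. Its base top reads z 61.6 and its rib top 106.4, which are the expected 60 and 105 plus the roughly 1.5 mm this camera reads high.
- **Chips:** both lie flat on the trough floor. The L chip is at about x = 169, y = -17 and the star at about x = 170, y = 28, with median heights of 16.6 and 18.5.
- **Forces:** each force reading, printed at the end of a move or script, stayed within a few newtons. I saw no sign of the gripper touching a chip.

No check failed. The only disagreement was between the two cameras: up to about 3–5 mm in y and 1–2 mm in height. I averaged the y readings.

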